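# Tighten the work rest with the pin key

### The job

The glassworker's V-shaped work rest has come slack: take the wooden-handled pin key from its stand, put its tip right through the eyelet of each coloured clamp screw and swing the screw clockwise until it is tight against its green stop pin, one screw and then the other in either order. Then put the key back upright, fully down in its stand, and let go. Leave the glass tube lying in the rest and everything else where it is.

Things in the scene. Friction and masses are not known exactly. Their poses are not given: they have to be found in the camera images.
- key: pin key, standing upright in the stand at the start: steel shaft 12 mm across, its tip tapering to 4 mm over the last 10 mm, a brass collar (30 mm across) from 70 to 76 mm above the tip, then a square wooden handle, 24 x 24 mm, from 76 to 140 mm above the tip; 160 g. Origin at the tip, z up along the shaft, x and y square to the handle's flats
- stand: brown wooden block 60 x 60 x 80 mm, fixed; a vertical through hole 19 mm across at its centre takes the key's shaft, the collar then rests on the block's top (tip 10 mm above the block's underside). Origin at the centre of its underside
- rest: work rest, fixed: grey base plate 130 (x) x 350 (y) x 14 mm; along y an aluminium V trough 140 mm long, up to 67 mm high; at y = +125 mm the blue clamp screw, at y = -125 mm the red one; beside each a green stop pin 10 mm across, its top 50 mm high, which marks the tight end of the turn. Origin at the centre of its underside, z up
- screw_blue (a joint): turn of the blue clamp screw, rad: 0 = fully slack, grows clockwise seen from above, 2.2 = tight against its stop; starts 0 to 0.7; stays where left, needs about 3 N at the eyelet
- screw_red (a joint): turn of the red clamp screw, rad: 0 = fully slack, grows clockwise seen from above, 2.2 = tight against its stop; starts 0 to 0.7; stays where left, needs about 3 N at the eyelet
- blue_eye (a point): centre of the eyelet in the blue screw's head, at the head's upper face. The head is a blue flat arm, 36 mm wide, 12 mm thick, reaching 60 mm from the screw's axis; the eyelet is a vertical through hole, 19 mm across, 45 mm from the axis, with 22 mm of free space beneath the arm. Moves with the screw
- red_eye (a point): centre of the eyelet in the red screw's head, at the head's upper face. The head is a red flat arm, 36 mm wide, 12 mm thick, reaching 60 mm from the screw's axis; the eyelet is a vertical through hole, 19 mm across, 45 mm from the axis, with 22 mm of free space beneath the arm. Moves with the screw
- blue_axis (a point): fixed point on the vertical axis of the blue screw, level with its head's upper face (a steel boss 30 mm across stands 10 mm above it)
- red_axis (a point): fixed point on the vertical axis of the red screw, level with its head's upper face (a steel boss 30 mm across stands 10 mm above it)
- glass: loose glass tube with an amber middle, 24 mm across, 160 mm long, lying along y in the V trough; its top is about 60 mm above the rest's underside. Origin on its underside, mid-length
- jar: loose white jar, 64 mm across, 75 mm high, origin at the centre of its underside
- tweezers: loose steel tweezers, 155 mm long, 6 mm high, along x; origin near the middle, on the underside
- paddle: loose graphite paddle with a wooden handle along x, 212 mm long, 24 mm high; origin between plate and handle, on the underside
- spatula: loose metal spatula with a handle, lying along x; origin on the underside
- graphite: loose black graphite block, 80 x 60 x 30 mm; origin at the centre of its underside
Things that resemble listed ones, but are neither listed nor needed, are in the scene too. Leave any blue look-alike of the key alone.

How it is judged:
On the way, in this order (a step that is already met when the one before it is completed fails the run):
1. the key's tip is through the eyelet of one screw that is still slack ((((horizontal distance between key and blue_eye below 0.009 m and z of key in the frame of blue_eye below -0.01 m) and value of joint each of screw_blue, screw_red below 1.2 rad) or ((horizontal distance between key and red_eye below 0.009 m and z of key in the frame of red_eye below -0.01 m) and value of joint each of screw_red, screw_blue below 1.2 rad))), for 0.1 s.
2. that screw is tight with the key in its eyelet ((((horizontal distance between key and blue_eye below 0.009 m and z of key in the frame of blue_eye below -0.01 m) and value of joint screw_blue above 2 rad and value of joint screw_red below 1.2 rad) or ((horizontal distance between key and red_eye below 0.009 m and z of key in the frame of red_eye below -0.01 m) and value of joint screw_red above 2 rad and value of joint screw_blue below 1.2 rad))), for 0.1 s.
3. the key's tip is through the eyelet of the other screw, still slack ((((horizontal distance between key and red_eye below 0.009 m and z of key in the frame of red_eye below -0.01 m) and value of joint screw_blue above 2 rad and value of joint screw_red below 1.2 rad) or ((horizontal distance between key and blue_eye below 0.009 m and z of key in the frame of blue_eye below -0.01 m) and value of joint screw_red above 2 rad and value of joint screw_blue below 1.2 rad))), for 0.1 s.
4. both screws are tight, the key still in the second one's eyelet ((((horizontal distance between key and red_eye below 0.009 m and z of key in the frame of red_eye below -0.01 m) and value of joint each of screw_blue, screw_red above 2 rad) or ((horizontal distance between key and blue_eye below 0.009 m and z of key in the frame of blue_eye below -0.01 m) and value of joint each of screw_red, screw_blue above 2 rad))), for 0.1 s.
At the end, for the whole second after the job is handed in: both screws within 0.2 rad of their stops (joint over 2.0 of 2.2); the key upright (within 7 degrees), at rest in its stand, collar within 4 mm of the block's top; glass tube and other loose things within 30 mm of where they were (value of joint each of screw_blue, screw_red above 2 rad and horizontal distance between key and stand below 0.01 m and z of key in the frame of stand below 0.014 m and angle between key's own z axis and vertical below 0.12 rad and linear speed of key below 0.02 m/s and distance of each of glass, jar, tweezers, paddle, spatula, graphite from where it was at the start of the episode below 0.03 m); the robot touches nothing.
It fails at once if the glass tube is moved more than 30 mm (distance of glass from where it was at the start of the episode above 0.03 m).
It fails at once if another loose thing (jar, tweezers, paddle, spatula, graphite block) is moved more than 30 mm (distance of any of jar, tweezers, paddle, spatula, graphite from where it was at the start of the episode above 0.03 m).
It also fails if it takes over 66 s, if anything falls off the work surface, if the arm or the gripper's body presses on something with over 40 N, if the wrist force passes 120 N, or if a joint passes its speed limit or range.

### The arm

A 6-joint arm with a two-finger parallel gripper is mounted at the origin on the work surface. World frame = base frame: x ahead of the robot, y to its left, z up, the work surface at z = 0. Lengths are in m, angles in rad, forces in N, time in s.
With the tool pointing down it reaches from about 0.325 to 0.85 m from the base axis. Payload 15.5 kg.
Tool frame: the origin (TCP) lies on the centre line of the jaws, within the pads' length; the fingertips stand 17 mm ahead of it and the grasp point (between the pads) lies 2 mm behind it; z points along the fingers, y is the line along which they close (so a half turn about z gives the same grasp; the last joint's range is limited). The gripper opens to 91 mm and grips with 3 to 60 N. Pads are 32 mm wide; open, the fingers measure 118 mm over their backs; the gripper's body (76 mm by 178 mm) begins 60 mm behind the grasp point.
Start: joints at [-1.234, 0.494, 1.345, -0, 1.302, -0.096], TCP at [0.262, -0.568, 0.231] pointing down, gripper open.
Joint ranges: [-2.91, 2.91], [-0.82, 2.16], [0.22, 2.67], [-1.22, 4.37], [0.12, 2.79], [-3.08, 3.08]. Speed limits (rad/s): [1.89, 1.89, 2.57, 3.01, 3.01, 3.01].

### API

Orientations are given as a unit quaternion [w, x, y, z].
In Python, from bench import env, viewer gives the robot as it stands. The module is installed in compiled form; this text tells all that it offers.
- The arm moves only by the shell command python3 -m inch 'ROWS' [OPENING] [FORCE]. ROWS is JSON, a list of rows, each a list of 2 entries, a list of its own where there are three numbers: the shift along the tool's x, y, z each as a share of 4 cm, from -1 to 1, then the turn about the tool's z as a share of 0.08 rad, from -1 to 1. A call has 1 to 10 rows; each row shifts and turns the commanded pose from where the row before left it, along the tool's axes as they then stand; what a row does not reach is not made up. A row lasts 1/12 s, in which the tool goes at most 41.7 mm and 7.16 degrees, less where a joint would pass 70% of its speed; a pose out of reach is approached as far as the arm can. A call with a number of a shift or a turn outside -1 to 1 is refused whole. A call with a gripper value outside its range is refused whole. OPENING is the opening, from -1 (shut) to 1 (fully open), set as the call begins (- or left out, the last holds). The fingers move at their own pace and stop on an object; FORCE is the grip in N (left out, the last holds). Time passes only in rows, so rows that do not move let the fingers close. It gives the time, the measured TCP pose, the force, the opening and the grip force at its end, in the units of the state.
- env.get_state(): the state, without advancing time (a new reading comes with each control period).
- viewer.capture(name): name is "scene" or "top" or "wrist"; returns the picture (480x640x3 uint8, red, green, blue); there is no depth.
- viewer.camera_params(name): a dict with "fx", "fy", "cx", "cy" (pixels), "rvec" (rotation vector, rad) and "tvec" (3), from world to camera coordinates, as OpenCV has them. Camera axes: x right, y down, z forward; pixel columns grow to the right and rows downward; lengths in m; the calibration is good to about 2 mm. The wrist camera is an equidistant fisheye: a pixel r from the principal point sees the ray r / f radians off the axis. A picture is of the moment at which its call begins: read the wrist's pose just before it. camera_params takes no time and is no camera call; for the wrist camera it gives the pose at the moment of the call.
- env.finish_job(): hands the job in; it is judged then, once.
The state is a dict: "time": time; "joint_positions": joint angles; "joint_velocities": joint speeds; "tau": joint torques, N m; "tcp_pos": TCP position; "tcp_rot": TCP orientation; "wrist_force": force on the tool from outside, world axes, zero at the start; "moment": the same for the moment, N m; "gripper_width": finger opening in m; "finger_force": force on a finger pad.
Only numpy, scipy, OpenCV 4.12 (cv2) and the standard library are available. Lean on these libraries where they do the work, as an engineer would, in place of code of your own. Each camera call takes 0.05 s, during which the arm holds its last target. There are 200 camera calls.

## Working session

There is one attempt and no reset: what is moved stays moved. The work goes in short steps, Python scripts to look and compute and a shell command to move; the robot and the scene stay as the last step left them, time stands still between calls to the robot, and variables do not carry over. Pictures are saved under pics/ and viewed, at most 10 in all, crops included, and the job is handed in when it is done.

```bash
mkdir -p pics
python3 - <<'E'
from bench import env,viewer
import cv2,numpy as np
s=env.get_state();print(s)
for n in ["scene","top"]:
    im=viewer.capture(n);cv2.imwrite(f"pics/{n}0.png",im[:,:,::-1]);
    print(n,viewer.camera_params(n))
print(viewer.camera_params("wrist"))
E
```

```text
{'time': 0.0, 'joint_positions': array([-1.23450212e+00,  4.94182318e-01,  1.34612229e+00,  2.11480002e-05,
        1.30248112e+00, -9.54956104e-02]), 'joint_velocities': array([-4.79953474e-04, -5.85713944e-04,  3.41926070e-05,  4.33911381e-04,
        1.04249792e-03,  1.80932639e-04]), 'tau': array([-2.46166041e-03, -8.78813338e+01, -3.81859303e+01,  7.03679770e-02,
        5.33095782e-02, -5.32993818e-05]), 'tcp_pos': array([ 0.26145676, -0.56730053,  0.23034178]), 'tcp_rot': array([-5.93440620e-04,  9.76785504e-01,  2.14218866e-01, -6.15287823e-05]), 'wrist_force': array([ 0.00872306, -0.34024585, -0.04075513]), 'moment': array([0.01452434, 0.03061982, 0.00918916]), 'finger_force': 0.0, 'gripper_width': 0.09092254292383185}
scene {'fx': 461.62145417469327, 'fy': 461.62145417469327, 'cx': 316.6565086600689, 'cy': 245.34920273430956, 'rvec': array([ 0.74919599,  2.4578823 , -1.26839707]), 'tvec': array([ 0.44498991, -0.1316148 ,  1.33746053])}
top {'fx': 510.4538197433393, 'fy': 510.4538197433393, 'cx': 322.36613658139277, 'cy': 239.77537061905437, 'rvec': array([ 2.179737  , -2.16950668,  0.05872364]), 'tvec': array([0.04169365, 0.5501201 , 1.09113997])}
{'fx': 371.64829954431775, 'fy': 371.64829954431775, 'cx': 318.64032496901416, 'cy': 241.1077707521511, 'rvec': array([-2.43098529,  1.55624704,  0.22984165]), 'tvec': array([-0.62442176, -0.0316536 ,  0.39132173])}
```

View pics/top0.png

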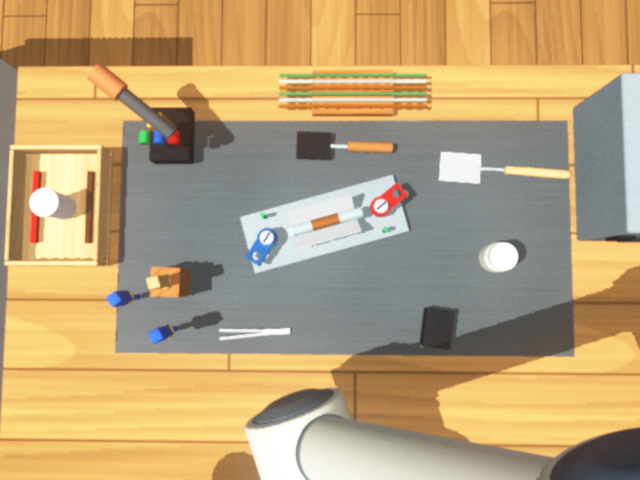

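View pics/scene0.png

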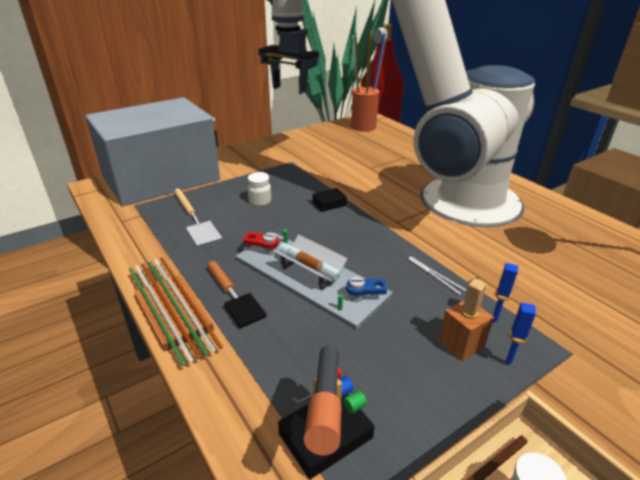

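Top view: stand and key at about (168,282), with the blue look-alikes at (120,298) and (160,335). The rest's plate corners are near (241,217), (395,176), (410,230) and (255,273), with the blue screw on the left and the red on the right. The scene view shows the key handle's top at about (474,285).

```bash
cat > h.py <<'E'
import numpy as np,cv2
from scipy.spatial.transform import Rotation as R
from scipy.optimize import least_squares
from bench import env,viewer
def cam(n):
    p=viewer.camera_params(n);p['fish']=n=='wrist';p['R']=R.from_rotvec(p['rvec']).as_matrix();return p
def proj(p,X):
    X=np.atleast_2d(X)@p['R'].T+p['tvec']
    if p['fish']:
        r=np.hypot(X[:,0],X[:,1])+1e-12;k=np.arctan2(r,X[:,2])/r
        return np.c_[p['fx']*k*X[:,0]+p['cx'],p['fy']*k*X[:,1]+p['cy']]
    return np.c_[p['fx']*X[:,0]/X[:,2]+p['cx'],p['fy']*X[:,1]/X[:,2]+p['cy']]
def ray(p,u):
    a=np.array([(u[0]-p['cx'])/p['fx'],(u[1]-p['cy'])/p['fy']])
    if p['fish']:
        t=np.hypot(*a)+1e-12;d=np.r_[a/t*np.sin(t),np.cos(t)]
    else: d=np.r_[a,1]
    return -p['R'].T@p['tvec'],p['R'].T@d
def onz(p,u,z):
    c,d=ray(p,u);return c+d*(z-c[2])/d[2]
def tri(obs):
    f=lambda X:np.concatenate([(proj(p,X)[0]-u) for p,u in obs])
    r=least_squares(f,[.5,0,.05]);return r.x,np.sqrt(np.mean(r.fun**2))
def tcpR(s): q=s['tcp_rot'];return R.from_quat([q[1],q[2],q[3],q[0]]).as_matrix()
def rows(target,s=None):
    "shift in tool axes (units of 4 cm) from measured tcp to world target, yaw now"
    s=s or env.get_state();return (tcpR(s).T@(np.array(target)-s['tcp_pos']))/.04
E
python3 - <<'E'
from h import *
t=cam('top');s=cam('scene');w=cam('wrist')
print('camT',onz(t,(t['cx'],t['cy']),0),'key top',tri([(t,(153,283)),(s,(475,286))]))
for u in [(240,217),(395,176),(410,230),(255,273)]: print(onz(t,u,.014))
print('blue axis',tri([(t,(267,237)),(s,(356,283))]),'red',tri([(t,(381,206)),(s,(271,239))]))
print('stand',onz(t,(169,282),.08))
st=env.get_state();T=tcpR(st);print(T,'cam in tool',T.T@(-w['R'].T@w['tvec']-st['tcp_pos']), T.T@w['R'].T)
im=cv2.imread('pics/top0.png')[160:360,90:430]
cv2.imwrite('pics/c.png',cv2.resize(im[:,:230],None,fx=3.4,fy=3,interpolation=cv2.INTER_CUBIC))
E
```

```text
camT [0.5514333  0.04468606 0.        ] key top (array([0.456631  , 0.36682378, 0.14821247]), np.float64(0.4879356383520742))
[0.60003502 0.22633997 0.014     ]
[ 0.69205998 -0.11502641  0.014     ]
[ 0.57260448 -0.14714601  0.014     ]
[0.47698896 0.19131028 0.014     ]
blue axis (array([0.55173574, 0.16151991, 0.05582739]), np.float64(0.4300637577040079)) red (array([ 0.61736849, -0.07866409,  0.05265458]), np.float64(1.0473906416895544))
stand [0.45704323 0.35874136 0.08      ]
[[ 9.08194157e-01  4.18548941e-01 -3.96760063e-04]
 [ 4.18549123e-01 -9.08193573e-01  1.03217742e-03]
 [ 7.16818258e-05 -1.10348108e-03 -9.99999389e-01]] cam in tool [ 0.08260199 -0.00027804 -0.15316468] [[ 2.26516022e-05 -9.57460610e-01 -2.88563995e-01]
 [ 9.99999743e-01 -1.85073011e-04  6.92573286e-04]
 [-7.16517049e-04 -2.88563937e-01  9.57460360e-01]]
```

```bash
R='[[0.79,-0.58,-0.03],0]'
python3 -m inch '[[[0.79,-0.58,-0.03],0],[[0.79,-0.58,-0.03],0],[[0.79,-0.58,-0.03],0],[[0.79,-0.58,-0.03],0],[[0.79,-0.58,-0.03],0],[[0.79,-0.58,-0.03],0],[[0.79,-0.58,-0.03],0],[[0.79,-0.58,-0.03],0],[[0.79,-0.58,-0.03],0]]'
python3 -m inch '[[[0.79,-0.58,-0.03],0],[[0.79,-0.58,-0.03],0],[[0.79,-0.58,-0.03],0],[[0.79,-0.58,-0.03],0],[[0.79,-0.58,-0.03],0],[[0.79,-0.58,-0.03],0],[[0.79,-0.58,-0.03],0],[[0.79,-0.58,-0.03],0],[[0.79,-0.58,-0.03],0],[[0,0,0],0]]'
python3 - <<'E'
from h import *
import pickle
env.get_state();p=cam('wrist');im=viewer.capture('wrist')
cv2.imwrite('pics/w1.png',im[:,:,::-1]);pickle.dump(p,open('w1.pkl','wb'))
print(rows([0.50,0.33,0.27]))
E
```

```text
time: 0.85
tcp_pos: [0.4329, -0.2571, 0.2417]
tcp_rot: [-0.0, 0.977, 0.214, -0.0]
wrist_force: [0.4, -0.8, -0.2]
gripper_width: 0.0914
finger_force: 0.0
time: 1.68
tcp_pos: [0.6057, 0.0552, 0.2522]
tcp_rot: [-0.001, 0.976, 0.216, 0.001]
wrist_force: [-1.5, 0.0, -0.2]
gripper_width: 0.0911
finger_force: 0.0
[ 0.55887126 -7.38653508 -0.4467459 ]
```

View pics/w1.png

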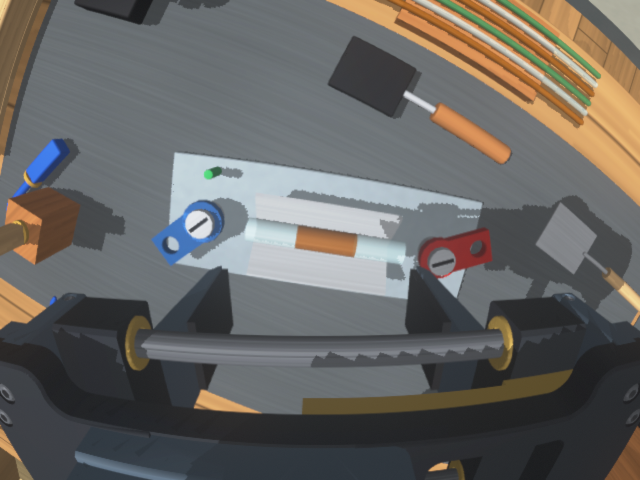

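Wrist view over the rest: blue boss at about (199,223), blue eyelet (171,244), red boss (441,262), red eyelet (479,248), green pin (209,174). The key and stand are at the left edge. Next I move over towards the key.

```bash
python3 -m inch '[[[0.07,-0.92,-0.06],0],[[0.07,-0.92,-0.06],0],[[0.07,-0.92,-0.06],0],[[0.07,-0.92,-0.06],0],[[0.07,-0.92,-0.06],0],[[0.07,-0.92,-0.06],0],[[0.07,-0.92,-0.06],0],[[0.07,-0.92,-0.06],0],[[0,0,0],0],[[0,0,0],0]]' -0.3
python3 - <<'E'
from h import *
import pickle
p=cam('wrist');im=viewer.capture('wrist')
cv2.imwrite('pics/w2.png',im[:,:,::-1]);pickle.dump(p,open('w2.pkl','wb'))
p1=pickle.load(open('w1.pkl','rb'))
for u in [(199,223),(441,262)]: print(onz(p1,u,.058))
for u in [(171,244),(479,248),(209,174)]: print(onz(p1,u,.048))
E
```

```text
time: 2.57
tcp_pos: [0.4997, 0.3271, 0.2715]
tcp_rot: [0.0, 0.977, 0.215, -0.0]
wrist_force: [0.6, -0.5, 1.0]
gripper_width: 0.0321
finger_force: 0.0
[0.55263564 0.16237091 0.058     ]
[ 0.61881099 -0.07773435  0.058     ]
[0.51400531 0.18597602 0.048     ]
[ 0.64913063 -0.11499189  0.048     ]
[0.60025894 0.17274463 0.048     ]
```

View pics/w2.png

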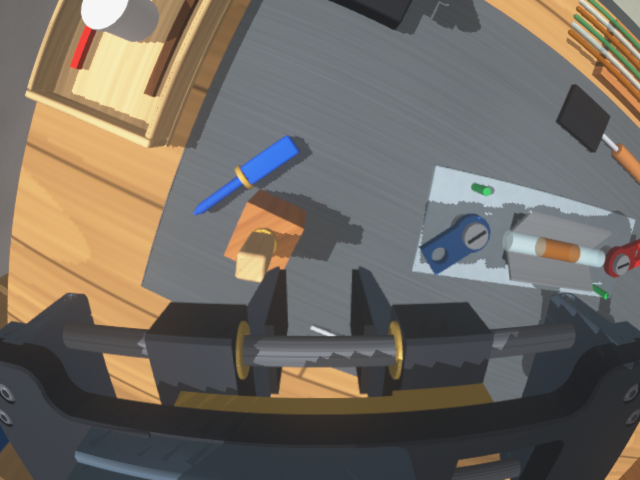

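```bash
python3 -c "
import cv2
im=cv2.imread('pics/w2.png')[180:295,215:315]
a=cv2.resize(im,None,fx=5,fy=5,interpolation=cv2.INTER_CUBIC)
b=cv2.resize(cv2.imread('pics/w1.png')[225:285,140:200],(290,290),interpolation=cv2.INTER_CUBIC)
c=cv2.resize(cv2.imread('pics/w1.png')[220:280,435:495],(290,285),interpolation=cv2.INTER_CUBIC)
import numpy as np
cv2.imwrite('pics/c2.png',np.hstack([a,np.vstack([b,c])]))"
```

```text
(no output)
```

View pics/c2.png

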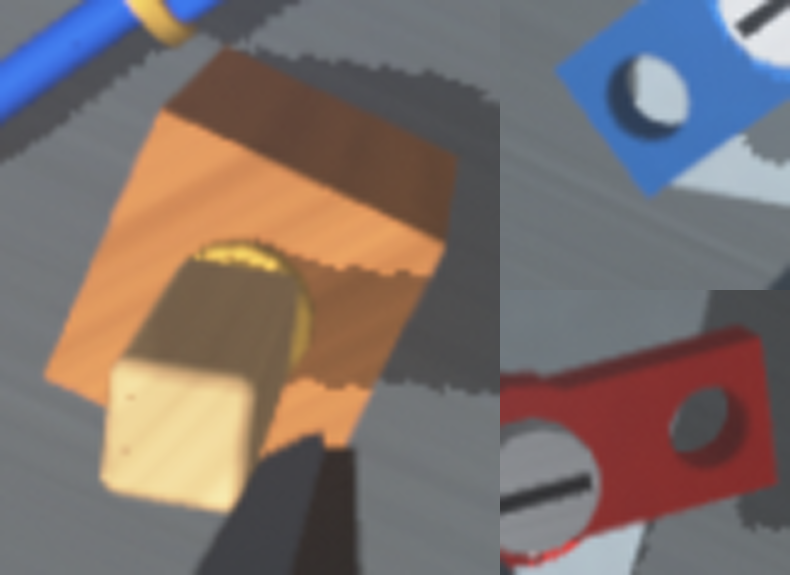

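Crop: handle-top corners in the wrist image are (237.4,252.4), (266,256), (263,282.4) and (235,276). Stand-top corners are (247.6,202), (303.6,228.6), (285.4,269.6) and (224,255.6). The eyelet centres are at (170.6,245.1) for blue and (478.2,248.8) for red.

Run:
```python
from h import *
import pickle
p1=pickle.load(open('w1.pkl','rb'));p2=pickle.load(open('w2.pkl','rb'));t=cam('top');s=cam('scene')
H=[onz(p2,u,.15) for u in [(237.4,252.4),(266,256),(263,282.4),(235,276)]]
S=[onz(p2,u,.08) for u in [(247.6,202),(303.6,228.6),(285.4,269.6),(224,255.6)]]
for n,Q in(('H',H),('S',S)):
    Q=np.array(Q)[:,:2];print(n,Q.mean(0).round(4))
    for i in range(4):
        d=Q[(i+1)%4]-Q[i];print(round(np.hypot(*d),4),round(np.degrees(np.arctan2(d[1],d[0])),1))
print('keytop tri',tri([(p2,(250.4,267)),(t,(153,283)),(s,(475,286))]))
B=tri([(p1,(199,223)),(p2,(475,235.5)),(t,(267,237)),(s,(356,283))]);print('boss B',B)
C=tri([(p1,(441,262)),(t,(381,206)),(s,(271,239))]);print('boss R',C)
E=tri([(p1,(170.6,245.1)),(p2,(439,254.5))]);print('eyeB',E)
for a,u in((B,(170.6,245.1)),(C,(478.2,248.8))):
    e=onz(p1,u,.048);d=(e-a[0])[:2];print('eye',e.round(4),np.hypot(*d),np.degrees(np.arctan2(d[1],d[0])))
print('pins',onz(p1,(209,173),.05),onz(t,(387,229),.05))
print(tri([(p1,(209,173)),(t,(264,214.5))]))
```

```text
H [0.457  0.3676]
0.0231 -72.4
0.0229 -164.0
0.0235 101.8
0.0205 15.1
S [0.4597 0.3665]
0.0595 -91.5
0.0461 -179.0
0.0634 101.7
0.0606 -1.8
keytop tri (array([0.45638873, 0.36729866, 0.14842521]), np.float64(0.4578890576515642))
boss B (array([0.55192159, 0.16238445, 0.05644892]), np.float64(0.37823457743157846))
boss R (array([ 0.61774232, -0.0796594 ,  0.05300561]), np.float64(0.9197804299572319))
eyeB (array([0.51321798, 0.18608232, 0.04825527]), np.float64(0.3105972459837327))
eye [0.5126 0.186  0.048 ] 0.04585594513341016 148.96640455879867
eye [ 0.648  -0.1146  0.048 ] 0.046188094451403594 -49.149652837172155
pins [0.60163066 0.17265669 0.05      ] [ 0.57119268 -0.09311437  0.05      ]
(array([0.60194436, 0.17143055, 0.05213113]), np.float64(0.8638590997235182))
```

Run:
```python
from h import *
import pickle
p1=pickle.load(open('w1.pkl','rb'));p2=pickle.load(open('w2.pkl','rb'));t=cam('top');s=cam('scene')
print('w1w2 handle',tri([(p1,(60,148)),(p2,(290,146))]),'tip',tri([(p1,(18,195)),(p2,(197,212))]))
for a in [(119,299),(160,336)]:
  for b in [(510,268),(524,308)]: print('handle',a,b,tri([(t,a),(s,b)]))
for a in [(150,292),(182,328)]:
  for b in [(497,320),(510,360)]: print('tip',a,b,tri([(t,a),(s,b)]))
S=np.array([onz(p2,u,.08) for u in [(247.6,202),(303.6,228.6),(224,255.6)]]);print('stand',(S[1]+S[2])/2, S)
print('stand top corners check',tri([(p2,(247.6,202)),(t,(151.5,268.5))]))
```

```text
w1w2 handle (array([0.5475483 , 0.38398146, 0.01265957]), np.float64(0.1186535260810332)) tip (array([ 0.43386077,  0.46232465, -0.01172023]), np.float64(5.115129882699679))
handle (119, 299) (510, 268) (array([0.43040821, 0.4061421 , 0.2023586 ]), np.float64(1.9490518667409926))
handle (119, 299) (524, 308) (array([0.42235018, 0.44017407, 0.13564258]), np.float64(0.9122996575910197))
handle (160, 336) (510, 268) (array([0.35130576, 0.35800816, 0.13549141]), np.float64(1.1173668942753605))
handle (160, 336) (524, 308) (array([0.33556985, 0.39321878, 0.05277943]), np.float64(4.158415945612067))
tip (150, 292) (497, 320) (array([0.43108334, 0.40285995, 0.08183702]), np.float64(2.580012925857877))
tip (150, 292) (510, 360) (array([0.42193942, 0.43861124, 0.00370523]), np.float64(5.417890506209545))
tip (182, 328) (497, 320) (array([0.34951367, 0.35922699, 0.00150562]), np.float64(2.8395359251714156))
tip (182, 328) (510, 360) (array([ 0.33233654,  0.39627845, -0.09542259]), np.float64(5.788268963763582))
stand [0.45610768 0.36718464 0.08      ] [[0.48714537 0.39598679 0.08      ]
 [0.48559331 0.33651633 0.08      ]
 [0.42662205 0.39785295 0.08      ]]
stand top corners check (array([0.48562702, 0.39671387, 0.07489257]), np.float64(0.3630574033591959))
```

Run:
```python
from h import *
a=viewer.capture('top')[130:380,60:360,::-1];b=viewer.capture('scene')[230:430,400:600,::-1]
cv2.imwrite('pics/c3.png',np.hstack([cv2.resize(a,(450,375)),cv2.resize(b,(345,375))]))
```

```text
(no output)
```

View pics/c3.png

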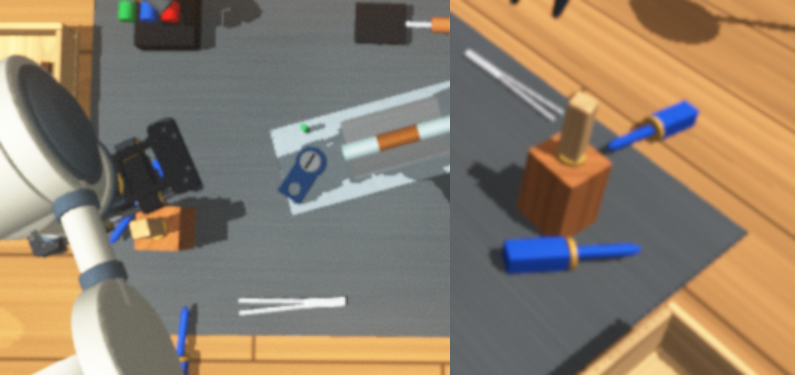

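Both blue look-alikes have toppled without being touched. They lie flat beside the stand, clear of my work, and the key stands unmoved. I line up over the key.

```bash
python3 -m inch '[[[-0.28,-0.68,0.1],0],[[-0.28,-0.68,0.3],0],[[0,0,0.6],0.7],[[0,0,0.6],0.7],[[0,0,0],0.7],[[0,0,0],0],[[0,0,0],0]]' 0.1 60
python3 - <<'E'
from h import *
s=env.get_state();T=tcpR(s);print(np.degrees(np.arctan2(T[1,0],T[0,0])),s['gripper_width'],rows([.4567,.3674,.122]))
E
```

```text
time: 3.3
tcp_pos: [0.4582, 0.3655, 0.2079]
tcp_rot: [0.0, 0.991, 0.132, 0.0]
wrist_force: [0.3, 0.1, 1.2]
gripper_width: 0.0503
finger_force: 0.0
15.126100331230885 0.05033351766490865 [-0.02347483 -0.05464804  2.14763304]
```

```bash
python3 -m inch '[[[-0.02,-0.05,0.5],0],[[0,0,0.5],0],[[0,0,0.5],0],[[0,0,0.4],0],[[0,0,0.25],0],[[0,0,0],0],[[0,0,0],0]]' - 40
python3 -m inch '[[[0,0,0],0],[[0,0,0],0],[[0,0,0],0],[[0,0,0],0],[[0,0,0],0],[[0,0,0],0]]' -1 40
python3 -c "
from h import *
s=env.get_state();print(s['tcp_pos'],s['tcp_rot'],s['moment'])"
```

```text
time: 3.88
tcp_pos: [0.4566, 0.3681, 0.1223]
tcp_rot: [-0.0, 0.991, 0.132, 0.0]
wrist_force: [-0.3, 0.1, 1.3]
gripper_width: 0.0501
finger_force: 0.0
time: 4.38
tcp_pos: [0.4564, 0.3683, 0.1222]
tcp_rot: [-0.0, 0.991, 0.132, 0.0]
wrist_force: [-0.4, -1.4, 6.4]
gripper_width: 0.0243
finger_force: 40.0
[0.45637434 0.36827247 0.12223373] [-1.07843221e-04  9.91307372e-01  1.31565748e-01  3.68581595e-04] [-0.22594104  0.16088213 -0.02526176]
```

```bash
python3 -m inch '[[[0,0,-0.3],0],[[0,0,-0.4],0],[[0,0,-0.4],0],[[0,0,-0.5],0],[[0,0,-0.5],0],[[0,0,-0.3],0],[[0,0,0],0],[[0,0,0],0]]'
python3 - <<'E'
from h import *
s=env.get_state();T=tcpR(s);print(np.degrees(np.arctan2(T[1,0],T[0,0])),s['wrist_force'],s['gripper_width'],rows([.5135,.1861,.215],s))
E
```

```text
time: 5.05
tcp_pos: [0.4561, 0.3682, 0.2177]
tcp_rot: [-0.0, 0.991, 0.132, 0.0]
wrist_force: [-0.2, 0.1, -2.7]
gripper_width: 0.0238
finger_force: 40.0
15.121382025314144 [-0.2493455   0.10944867 -2.67858515] 0.023848083307067603 [0.19702662 4.76974893 0.06712079]
```

```bash
python3 -m inch '[[[0.03,0.5,0],0],[[0.03,0.8,0],0],[[0.03,0.9,0],0],[[0.03,0.9,0],0],[[0.03,0.8,0],0],[[0.03,0.5,0],0],[[0.02,0.37,0.07],0],[[0,0,0],0],[[0,0,0],0],[[0,0,0],0]]'
python3 - <<'E'
from h import *
import pickle
s=env.get_state();p=cam('wrist');im=viewer.capture('wrist')[:,:,::-1];cv2.imwrite('pics/w3.png',im);pickle.dump((p,s),open('w3.pkl','wb'))
T=tcpR(s)
print(s['tcp_pos'])
for L in (.112,.07): 
  print(L,proj(p,s['tcp_pos']+T@[0,0,L]))
print('eye',proj(p,[.5132,.1861,.048]))
cv2.imwrite('pics/c4.png',cv2.resize(im[130:330,180:440],None,fx=3,fy=3,interpolation=cv2.INTER_CUBIC))
E
```

```text
time: 5.88
tcp_pos: [0.513, 0.1864, 0.2141]
tcp_rot: [-0.0, 0.991, 0.131, -0.001]
wrist_force: [0.4, 0.5, -2.4]
gripper_width: 0.0239
finger_force: 40.0
[0.51304309 0.18642737 0.21410551]
0.112 [[318.90447222 244.51871021]]
0.07 [[318.99842558 264.02578613]]
eye [[319.27448876 226.05147325]]
```

View pics/c4.png

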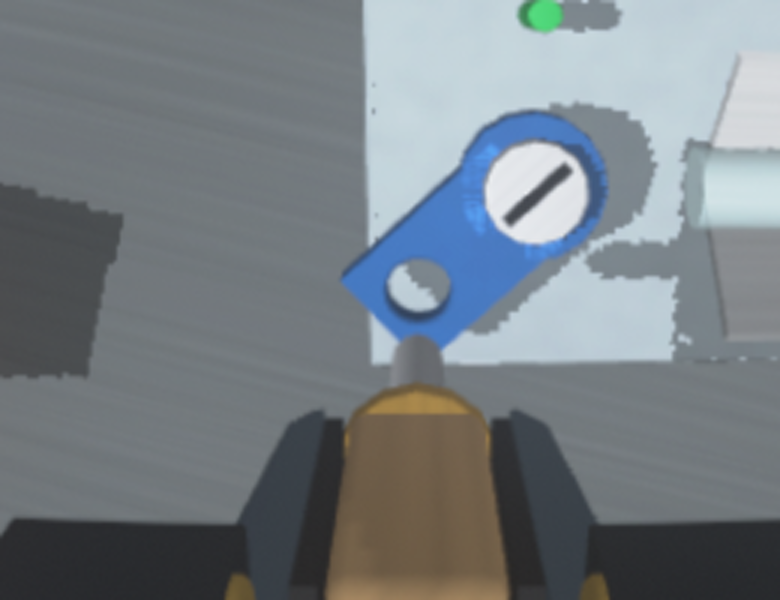

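The view shows the eyelet at (319.7,225.7) and the tip at (318.7,242). Both agree with my predictions to within half a millimetre, so I lower the key into the blue eyelet.

```bash
python3 -m inch '[[[0,0,0.5],0],[[0,0,0.4],0],[[0,0,0.3],0],[[0,0,0.25],0],[[0,0,0.25],0],[[0,0,0.25],0],[[0,0,0],0],[[0,0,0],0],[[0,0,0],0]]' - 60
python3 - <<'E'
from h import *
s=env.get_state();print(s['wrist_force'],s['tcp_pos'])
T=tcpR(s);c=np.array([.5521,.1624]);p0=s['tcp_pos'][:2]
a0=149.0;n=24;a=np.radians(np.linspace(a0,a0-115,n));prev=p0
P=c+.0455*np.c_[np.cos(a),np.sin(a)]
for q in P[3::3]:
    print((T[:2,:2].T@(q-prev)/.04).round(2),end=' ');prev=q
E
```

```text
time: 6.68
tcp_pos: [0.5139, 0.1862, 0.1373]
tcp_rot: [-0.0, 0.991, 0.132, 0.0]
wrist_force: [0.6, -0.3, -2.8]
gripper_width: 0.0238
finger_force: 60.0
[ 0.63143987 -0.26892542 -2.82492228] [0.51391017 0.18619853 0.13733594]
[ 0.22 -0.17] [ 0.28 -0.11] [ 0.3  -0.03] [0.29 0.04] [0.27 0.12] [0.23 0.19] [0.18 0.24]
```

```bash
python3 -m inch '[[[0.11,-0.09,0],0],[[0.11,-0.08,0],0],[[0.14,-0.06,0],0],[[0.14,-0.05,0],0],[[0.15,-0.02,0],0],[[0.15,-0.01,0],0],[[0.15,0.02,0],0],[[0.14,0.02,0],0],[[0.14,0.06,0],0],[[0.13,0.06,0],0]]'
python3 -m inch '[[[0.12,0.09,0],0],[[0.11,0.1,0],0],[[0.09,0.12,0],0],[[0.09,0.12,0],0],[[0,0,0],0],[[0,0,0],0]]'
python3 - <<'E'
from h import *
s=env.get_state();T=tcpR(s);d=s['tcp_pos'][:2]-[.5521,.1624];print(np.hypot(*d),np.degrees(np.arctan2(d[1],d[0])),s['wrist_force'],s['moment'])
E
```

```text
time: 7.52
tcp_pos: [0.5643, 0.2062, 0.1368]
tcp_rot: [0.0, 0.991, 0.132, -0.001]
wrist_force: [-4.9, -3.1, -2.7]
gripper_width: 0.0239
finger_force: 60.0
time: 8.02
tcp_pos: [0.5852, 0.1939, 0.137]
tcp_rot: [-0.0, 0.991, 0.131, 0.0]
wrist_force: [-1.3, -0.2, -2.2]
gripper_width: 0.0238
finger_force: 60.0
0.04569271069614267 43.51833787427886 [-1.26908314 -0.21823683 -2.23381918] [-0.12826153  0.30021594 -0.0583991 ]
```

```bash
python3 -m inch '[[[0.05,0.09,0],0],[[0.04,0.09,0],0],[[0,0,0],0],[[0,0,0],0]]'
python3 -m inch '[[[0.03,0.1,0],0],[[0,0,0],0],[[0,0,0],0]]'
python3 - <<'E'
from h import *
s=env.get_state();T=tcpR(s);d=s['tcp_pos'][:2]-[.5521,.1624];print(np.hypot(*d),np.degrees(np.arctan2(d[1],d[0])),s['wrist_force'],s['moment'])
E
```

```text
time: 8.35
tcp_pos: [0.5893, 0.1883, 0.1369]
tcp_rot: [-0.001, 0.991, 0.131, -0.001]
wrist_force: [-7.5, 5.1, 0.2]
gripper_width: 0.0234
finger_force: 60.0
time: 8.6
tcp_pos: [0.5906, 0.1868, 0.137]
tcp_rot: [-0.002, 0.991, 0.131, -0.001]
wrist_force: [-14.1, 20.6, 4.7]
gripper_width: 0.0237
finger_force: 60.1
0.04560531429022569 32.41828079786273 [-14.08347198  20.60002525   4.65579409] [5.39725625 3.65417464 0.09382715]
```

```bash
python3 -m inch '[[[-0.04,-0.09,0],0],[[0,0,0],0],[[0,0,0],0]]'
python3 -m inch '[[[0,0,-0.2],0],[[0,0,-0.3],0],[[0,0,-0.4],0],[[0,0,-0.5],0],[[0,0,-0.4],0],[[0,0,-0.3],0],[[0,0,0],0],[[0,0,0],0]]'
python3 - <<'E'
from h import *
import pickle
s=env.get_state();p=cam('wrist');im=viewer.capture('wrist')[:,:,::-1];cv2.imwrite('pics/w4.png',im);pickle.dump((p,s),open('w4.pkl','wb'))
T=tcpR(s)
print(s['tcp_pos'],s['wrist_force'],s['moment'])
print(proj(p,s['tcp_pos']+T@[0,0,.1122]),proj(p,[.5521,.1624,.058]))
cv2.imwrite('pics/c5.png',cv2.resize(im[130:330,180:440],None,fx=3,fy=3,interpolation=cv2.INTER_CUBIC))
E
```

```text
time: 8.85
tcp_pos: [0.5896, 0.1883, 0.1371]
tcp_rot: [-0.001, 0.991, 0.132, -0.0]
wrist_force: [-5.5, 6.9, -1.0]
gripper_width: 0.0239
finger_force: 60.0
time: 9.52
tcp_pos: [0.5906, 0.1873, 0.2214]
tcp_rot: [-0.0, 0.991, 0.132, 0.001]
wrist_force: [0.1, 0.3, -2.3]
gripper_width: 0.0237
finger_force: 60.0
[0.59064112 0.18726157 0.22135255] [ 0.14198048  0.34763252 -2.28497938] [-0.01058498  0.01229239  0.02651878]
[[318.87380188 244.4477623 ]] [[333.97566406 273.77189406]]
```

View pics/c5.png

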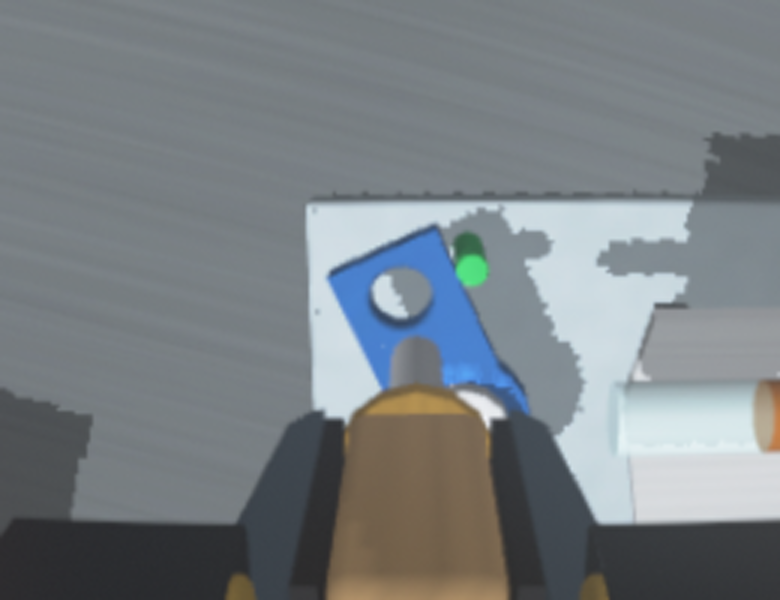

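Blue is tight against its pin: the arm touches the green pin at (337,220), and the eyelet is at about (313.7,228). The key is still straight, with its tip at (318.7,242). On to red.

```bash
python3 -m inch '[[[-0.06,0.6,0],0],[[-0.06,0.9,0],0],[[-0.06,0.9,0],0],[[-0.06,0.9,0],0],[[-0.06,0.9,0],0],[[-0.06,0.9,0],0],[[-0.06,0.9,0],0],[[-0.06,0.8,0],0],[[-0.06,0.55,0],0],[[-0.05,0.31,0],0]]'
python3 -m inch '[[[0,0,0.15],0],[[0,0,0],0],[[0,0,0],0]]'
python3 - <<'E'
from h import *
import pickle
p4,_=pickle.load(open('w4.pkl','rb'));e=onz(p4,(313.7,228),.048)[:2]-[.5521,.1624];print('blue now',np.hypot(*e),np.degrees(np.arctan2(e[1],e[0])))
s=env.get_state();p=cam('wrist');im=viewer.capture('wrist')[:,:,::-1];cv2.imwrite('pics/w5.png',im);pickle.dump((p,s),open('w5.pkl','wb'))
T=tcpR(s)
print(s['tcp_pos'],s['wrist_force'])
print(proj(p,s['tcp_pos']+T@[0,0,.1122]),proj(p,[.648,-.1146,.048]))
cv2.imwrite('pics/c6.png',cv2.resize(im[130:330,180:440],None,fx=3,fy=3,interpolation=cv2.INTER_CUBIC))
E
```

```text
time: 10.4
tcp_pos: [0.647, -0.1177, 0.2195]
tcp_rot: [0.0, 0.991, 0.131, -0.001]
wrist_force: [-0.5, -0.1, -1.8]
gripper_width: 0.0236
finger_force: 60.0
time: 10.65
tcp_pos: [0.6464, -0.1135, 0.2139]
tcp_rot: [-0.001, 0.991, 0.132, -0.001]
wrist_force: [0.1, 1.4, -2.1]
gripper_width: 0.0239
finger_force: 60.0
blue now 0.04470754609085775 39.607650309050314
[ 0.64641791 -0.11353655  0.21387319] [ 0.13056098  1.39850308 -2.08787596]
[[318.89522974 244.47194065]] [[320.68335117 224.83464473]]
```

View pics/c6.png

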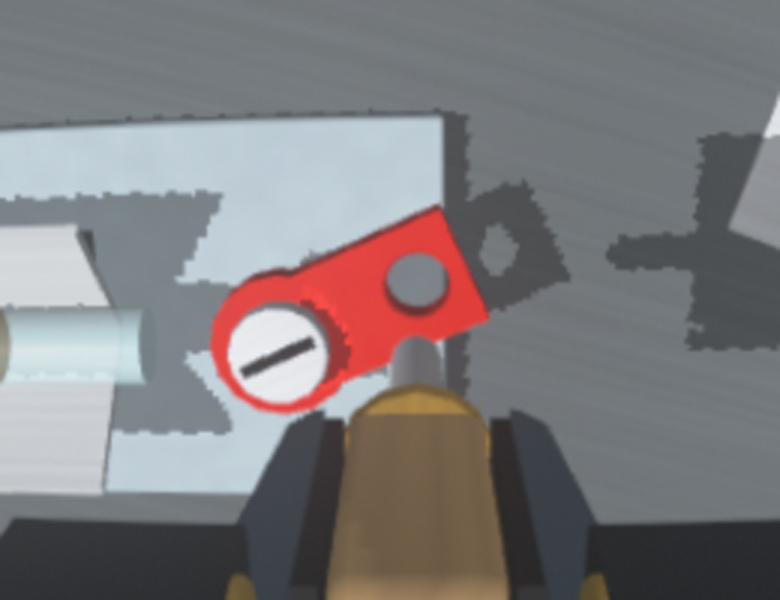

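The red eyelet is at (319,223.7), its boss at (273,248.3) and the tip at (318.7,242). Next I work out the correction.

Run:
```python
from h import *
import pickle
p,_=pickle.load(open('w5.pkl','rb'));s=env.get_state();T=tcpR(s)
e=onz(p,(319,223.7),.048);b=onz(p,(273,248.3),.058);d=(e-b)[:2];print(e,b,np.hypot(*d),np.degrees(np.arctan2(d[1],d[0])))
c=np.array([.6177,-.0791]);d=e[:2]-c;a0=np.degrees(np.arctan2(d[1],d[0]));print('vs model',np.hypot(*d),a0)
print('to eye',rows([e[0],e[1],.1365],s))
a=np.radians(np.linspace(a0,-136,8));P=c+.0455*np.c_[np.cos(a),np.sin(a)];print((np.diff(P,axis=0)@T[:2,:2]/.04).round(2).tolist())
```

```text
[ 0.64861048 -0.11289009  0.048     ] [ 0.61906324 -0.0790381   0.058     ] 0.044933239024826786 -48.88437337169855
vs model 0.045795498348628325 -47.54836646577507
to eye [0.051699   0.00275037 1.94675829]
[[-0.23, 0.09], [-0.25, 0.04], [-0.25, -0.02], [-0.24, -0.07], [-0.22, -0.12], [-0.19, -0.17], [-0.14, -0.2]]
```

```bash
python3 -m inch '[[[0.05,0,0.5],0],[[0,0,0.4],0],[[0,0,0.3],0],[[0,0,0.25],0],[[0,0,0.25],0],[[0,0,0.25],0],[[0,0,0],0],[[0,0,0],0],[[0,0,0],0],[[0,0,0],0]]' && python3 -c "
from h import *
print(rows([.6486,-.1129,.1365]))"
```

```text
time: 11.53
tcp_pos: [0.6494, -0.1143, 0.1377]
tcp_rot: [0.0, 0.991, 0.131, 0.001]
wrist_force: [0.5, 0.4, -2.4]
gripper_width: 0.0235
finger_force: 60.0
[-0.01038888 -0.04016039  0.02883119]
```

```bash
python3 -m inch '[[[-0.13,0.02,0],0],[[-0.12,0.03,0],0],[[-0.13,0.02,0],0],[[-0.12,0.01,0],0],[[-0.13,-0.01,0],0],[[-0.12,-0.01,0],0],[[-0.12,-0.03,0],0],[[-0.12,-0.04,0],0],[[-0.11,-0.06,0],0],[[-0.11,-0.06,0],0]]'
python3 -m inch '[[[-0.1,-0.08,0],0],[[-0.09,-0.09,0],0],[[-0.07,-0.1,0],0],[[-0.07,-0.1,0],0],[[0,0,0],0],[[0,0,0],0]]'
python3 - <<'E'
from h import *
s=env.get_state();d=s['tcp_pos'][:2]-[.6177,-.0791];print(np.hypot(*d),np.degrees(np.arctan2(d[1],d[0])),s['wrist_force'],s['moment'])
E
```

```text
time: 12.37
tcp_pos: [0.6009, -0.1218, 0.1371]
tcp_rot: [0.0, 0.991, 0.131, 0.001]
wrist_force: [5.9, 5.3, -2.4]
gripper_width: 0.0236
finger_force: 60.0
time: 12.87
tcp_pos: [0.5846, -0.1111, 0.1373]
tcp_rot: [0.0, 0.991, 0.132, 0.001]
wrist_force: [4.8, 1.3, -1.6]
gripper_width: 0.0239
finger_force: 60.0
0.0460368619371478 -136.03698348388383 [ 4.82835368  1.31077323 -1.59279985] [ 0.43602849 -1.23097509 -0.03417132]
```

```bash
python3 -m inch '[[[-0.05,-0.09,0],0],[[-0.04,-0.09,0],0],[[0,0,0],0],[[0,0,0],0]]'
python3 -m inch '[[[-0.03,-0.07,0],0],[[0,0,0],0],[[0,0,0],0]]'
python3 - <<'E'
from h import *
s=env.get_state();d=s['tcp_pos'][:2]-[.6177,-.0791];print(np.hypot(*d),np.degrees(np.arctan2(d[1],d[0])),s['wrist_force'],s['moment'])
E
```

```text
time: 13.2
tcp_pos: [0.5802, -0.1056, 0.1375]
tcp_rot: [0.001, 0.991, 0.132, 0.002]
wrist_force: [9.9, -0.3, -4.4]
gripper_width: 0.0238
finger_force: 60.0
time: 13.45
tcp_pos: [0.5795, -0.1047, 0.1377]
tcp_rot: [0.002, 0.991, 0.132, 0.003]
wrist_force: [13.3, -11.1, -7.6]
gripper_width: 0.0242
finger_force: 60.0
0.04602995544086342 -146.15433912802303 [ 13.32667172 -11.06011507  -7.63270583] [-2.73301593 -3.45623646 -0.05093235]
```

```bash
python3 -m inch '[[[0.04,0.08,0],0],[[0,0,0],0],[[0,0,0],0]]'
python3 -m inch '[[[0,0,-0.2],0],[[0,0,-0.3],0],[[0,0,-0.4],0],[[0,0,-0.5],0],[[0,0,-0.4],0],[[0,0,-0.3],0],[[0,0,0],0],[[0,0,0],0]]'
python3 - <<'E'
from h import *
import pickle
s=env.get_state();print(s['tcp_pos'],s['wrist_force'],s['moment'])
p=cam('wrist');im=viewer.capture('wrist')
cv2.imwrite('pics/w6.png',im[:,:,::-1]);pickle.dump((p,s),open('w6.pkl','wb'))
hsv=cv2.cvtColor(im,cv2.COLOR_RGB2HSV);h,sa,v=hsv[...,0],hsv[...,1],hsv[...,2]
red=((h<5)|(h>174))&(sa>150)&(v>60)
n,l,st,c=cv2.connectedComponentsWithStats(red.astype(np.uint8))
for i in range(1,n):
    if st[i,4]>150: print(st[i],c[i],onz(p,c[i],.048))
g=(h>45)&(h<75)&(sa>140)&(v>90);n,l,st,c=cv2.connectedComponentsWithStats(g.astype(np.uint8))
for i in range(1,n):
    if st[i,4]>20: print('green',st[i],c[i],onz(p,c[i],.045))
# tip row profile near column 319
print(im[232:252:2,319].tolist())
im3=cv2.imread('pics/w5.png')[:,:,::-1];print(im3[232:252:2,319].tolist())
print('pred axis',proj(p,[.6177,-.0791,.058]),'expected eye if tight',proj(p,[.6177+.045*np.cos(np.radians(-140.2)),-.0791+.045*np.sin(np.radians(-140.2)),.048]))
E
```

```text
time: 13.7
tcp_pos: [0.58, -0.1063, 0.1373]
tcp_rot: [0.001, 0.991, 0.132, 0.001]
wrist_force: [6.7, -4.6, -1.1]
gripper_width: 0.024
finger_force: 60.0
time: 14.37
tcp_pos: [0.5789, -0.1053, 0.2208]
tcp_rot: [0.0, 0.991, 0.132, -0.0]
wrist_force: [0.8, -0.0, -1.8]
gripper_width: 0.0239
finger_force: 60.0
[ 0.57889449 -0.10529164  0.22083491] [ 0.82149055 -0.01081414 -1.77597023] [ 0.01551135 -0.01838042 -0.0027549 ]
[ 277  150   70   92 2132] [312.73733583 198.86257036] [ 0.60020354 -0.09398921  0.048     ]
green [ 58 136   7   9  48] [ 60.75       139.66666667] [0.59926014 0.17767562 0.045     ]
green [295 225   9  10  66] [298.8030303  229.37878788] [ 0.56891369 -0.0890421   0.045     ]
[[220, 62, 59], [220, 63, 59], [220, 62, 58], [198, 79, 78], [117, 112, 114], [103, 101, 104], [101, 100, 102], [101, 101, 103], [102, 100, 103], [101, 100, 103]]
[[109, 72, 74], [114, 53, 52], [202, 61, 58], [226, 65, 61], [224, 65, 61], [140, 94, 96], [106, 103, 106], [106, 104, 106], [106, 104, 107], [106, 103, 106]]
pred axis [[300.98914081 177.10856056]] expected eye if tight [[322.7750532  220.79894727]]
```

```bash
python3 -c "
import cv2,numpy as np
f=lambda n:cv2.resize(cv2.imread(f'pics/{n}.png')[150:280,260:360],None,fx=4,fy=4,interpolation=cv2.INTER_CUBIC)
cv2.imwrite('pics/c7.png',np.hstack([f('w5'),f('w6')]))"
```

```text
(no output)
```

View pics/c7.png

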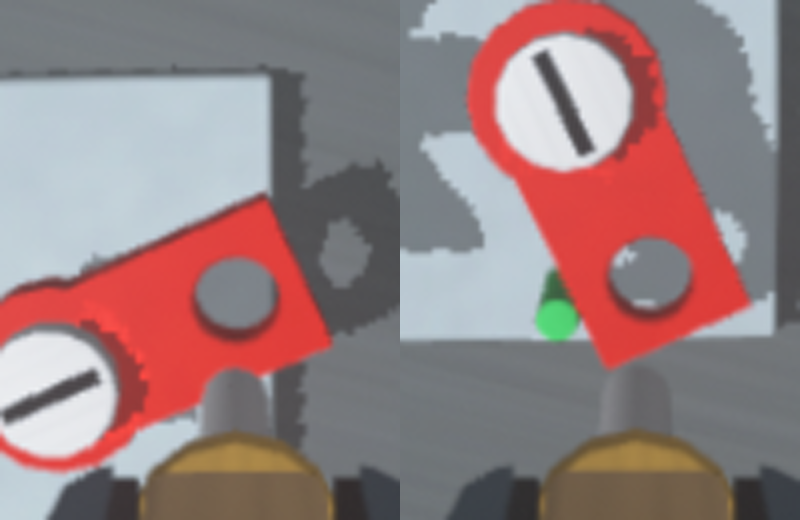

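Red is tight against its pin, which sits at about (299,229) with the eyelet at (322.5,218). The tip sits at row 241.5, unchanged in the grip. Back to the stand.

```bash
python3 -m inch '[[[0.01,-0.6,0],0],[[0.01,-0.9,0],0],[[0.01,-0.9,0],0],[[0.01,-0.9,0],0],[[0.01,-0.9,0],0],[[0.01,-0.9,0],0],[[0.01,-0.9,0],0],[[0.01,-0.9,0],0],[[0.01,-0.9,0],0],[[0.01,-0.9,0],0]]'
python3 -m inch '[[[0.01,-0.9,0],0],[[0.01,-0.9,0],0],[[0.01,-0.8,0],0],[[0,-0.5,0],0],[[0,-0.3,0],0],[[0,0,0],0],[[0,0,0],0],[[0,0,0],0],[[0,0,0],0]]'
python3 - <<'E'
from h import *
s=env.get_state();print(rows([.4565,.368,.1222]),s['tcp_rot'])
E
```

```text
time: 15.25
tcp_pos: [0.491, 0.233, 0.2197]
tcp_rot: [0.0, 0.991, 0.132, -0.001]
wrist_force: [1.4, 0.5, -1.8]
gripper_width: 0.0236
finger_force: 60.0
time: 16.0
tcp_pos: [0.4586, 0.3621, 0.2207]
tcp_rot: [0.0, 0.991, 0.131, -0.0]
wrist_force: [-0.2, -0.1, -2.4]
gripper_width: 0.0238
finger_force: 60.0
[-0.01128852 -0.15584659  2.46224044] [ 2.39654748e-04  9.91396512e-01  1.30892514e-01 -2.19581376e-04]
```

```bash
python3 -m inch '[[[-0.01,-0.155,0],0],[[0,0,0],0],[[0,0,0],0],[[0,0,0.3],0],[[0,0,0.3],0],[[0,0,0.3],0],[[0,0,0],0],[[0,0,0],0]]'
python3 -c "
from h import *
print(rows([.4565,.368,.1222]))"
```

```text
time: 16.67
tcp_pos: [0.4561, 0.369, 0.1847]
tcp_rot: [0.0, 0.991, 0.131, -0.0]
wrist_force: [-0.6, 0.5, -2.6]
gripper_width: 0.024
finger_force: 60.0
[0.00564988 0.02594319 1.5636236 ]
```

Tip at about 72 mm: just inside the hole, with no contact force. Continuing down.

```bash
python3 -m inch '[[[0.01,0.03,0.2],0],[[0,0,0.3],0],[[0,0,0.3],0],[[0,0,0.3],0],[[0,0,0.25],0],[[0,0,0.13],0],[[0,0,0.04],0],[[0,0,0],0],[[0,0,0],0]]'
python3 -c "
from h import *
print(rows([.4565,.368,.1222]))"
```

```text
time: 17.42
tcp_pos: [0.4572, 0.3684, 0.1246]
tcp_rot: [-0.0, 0.991, 0.132, 0.0]
wrist_force: [0.3, -0.3, -2.8]
gripper_width: 0.0236
finger_force: 60.0
[-0.02018084  0.0046127   0.06024111]
```

```bash
python3 -m inch '[[[0,0,0.06],0],[[0,0,0.02],0],[[0,0,0],0],[[0,0,0],0]]'
python3 -m inch '[[[0,0,0],0],[[0,0,0],0],[[0,0,0],0],[[0,0,0],0],[[0,0,0],0]]' 0.1
python3 -m inch '[[[0,0,-0.3],0],[[0,0,-0.5],0],[[0,0,-0.7],0],[[0,0,-0.7],0],[[0,0,-0.7],0],[[0,0,-0.3],0],[[0,0,0],0],[[0,0,0],0]]'
python3 - <<'E'
from h import *
for n,(a,b,c,d) in {'top':(260,310,135,195),'scene':(270,370,430,510)}.items():
    im=viewer.capture(n)[:,:,::-1];cv2.imwrite(f'pics/{n}9.png',im)
    o=cv2.imread(f'pics/{n}0.png');res=cv2.matchTemplate(im[a-8:b+8,c-8:d+8],o[a:b,c:d],cv2.TM_CCOEFF_NORMED)
    print(n,cv2.minMaxLoc(res)[1::2])
t,s=cam('top'),cam('scene')
im=cv2.imread('pics/scene9.png');o=cv2.imread('pics/scene0.png')
print('handle diff',np.abs(im[278:350,445:488].astype(int)-o[278:350,445:488]).mean())
# handle-only template (scene)
r=cv2.matchTemplate(im[272:325,455:495],o[278:318,463:487],cv2.TM_CCOEFF_NORMED);print(cv2.minMaxLoc(r)[1::2],'expect (8,6)')
E
```

```text
time: 17.75
tcp_pos: [0.4575, 0.3686, 0.1223]
tcp_rot: [-0.0, 0.991, 0.132, 0.001]
wrist_force: [-2.2, -1.1, 14.7]
gripper_width: 0.0241
finger_force: 60.0
time: 18.17
tcp_pos: [0.4569, 0.3682, 0.1209]
tcp_rot: [0.0, 0.991, 0.132, -0.0]
wrist_force: [-0.1, 0.0, -0.4]
gripper_width: 0.0499
finger_force: 0.0
time: 18.83
tcp_pos: [0.4571, 0.3683, 0.2492]
tcp_rot: [-0.0, 0.991, 0.132, 0.0]
wrist_force: [0.1, -0.1, -0.6]
gripper_width: 0.0501
finger_force: 0.0
top (0.23390139639377594, (13, 8))
scene (0.6866264343261719, (8, 8))
handle diff 9.184216192937123
(0.9889810681343079, (8, 6)) expect (8,6)
```

```bash
python3 -c "
from bench import env
print(env.finish_job())"
```

```text
the job is handed in; nothing more can be done
None
```

The job is handed in: both screws ended hard against their green stop pins, and the key is back upright, fully down in its stand and let go, at about 19 s of the 66 s; the hand-in returned no verdict.

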